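# Reverse a row of reagent containers into the second rack

### The arm

A 6-joint arm with a two-finger parallel gripper is mounted at the origin on a cart in front of the work surface, level with it; the furniture and walls round the work are solid. World frame = base frame: x ahead of the robot, y to its left, z up, the work surface at z = 0. Lengths are in mm, angles in rad, forces in N, time in s.
With the tool pointing down it reaches from about 300 to 875 mm from the base axis. Payload 6.4 kg.
Tool frame: the origin (TCP) lies midway between the tips of the shut fingers; the grasp point (between the pads) lies 19 mm behind it; z points along the fingers, y is the line along which they close (so a half turn about z gives the same grasp; the last joint's range is limited). The gripper opens to 85 mm and grips with 20 to 120 N. Pads are 22 mm wide; open, the fingers measure 114 mm over their backs; the gripper's body (76 mm by 85 mm) begins 54 mm behind the grasp point. The pads swing forward as they close: fully open they stand 13 mm farther back than shut.
Start: joints at [0.98, 0.181, 1.607, -0, 1.354, -0.206], TCP at [215.83, 532.972, 231.288] pointing down, gripper open.
Joint ranges: [-2.99, 2.99], [-0.89, 2.07], [0.3, 2.58], [-1.14, 4.28], [0, 2.63], [-3.12, 3.12]. Speed limits (rad/s): [2.57, 2.57, 3.01, 3.14, 3.14, 3.14].

### API

Orientations are given as a 3x3 rotation matrix whose columns are the frame's x, y, z axes.
In Python, from workcell import arm gives the robot as it stands.
- The arm moves only by the shell command python3 -m creep 'ROWS' [OPENING]. ROWS is JSON, a list that holds one entry, the list of rows, each a list of 6 numbers: the shift along the tool's x, y, z in cm, then the turn, a rotation vector about the tool's x, y, z in rad. A call has exactly 8 rows; each row shifts and turns the commanded pose from where the row before left it, along the tool's axes as they then stand; what a row does not reach is not made up. A row lasts 1/10 s, in which the tool goes at most 50 mm and 8.59 degrees, less where a joint would pass 70% of its speed; a pose out of reach is approached as far as the arm can. A call is refused whole if a number of a shift passes 5 or a number of a turn 0.15, either way. A call with a gripper value outside its range is refused whole. OPENING is the opening, from -1 (shut) to 1 (fully open), set as the call begins (- or left out, the last holds). The fingers move at their own pace and stop on an object; the grip force is fixed at half the most. Time passes only in rows, so rows that do not move let the fingers close, or fill a call up. It gives the time, the measured TCP pose, the force, the opening and the grip force at its end, in the units of the state.
- arm.get_state(): the state, without advancing time (a new reading comes with each control period).
- arm.camera(name): name is "scene" or "top"; returns a dict with "frame" (420x560x3 uint8, red, green, blue), "camera_matrix" (3x3 intrinsics, pixels), "k1" (the pictures are not rectified: a ray, as slopes to the right and down, at radius r is drawn at 1 + k1 r^2 times it, then the intrinsics apply), "pose" (4x4, takes a point from camera to world coordinates). Camera axes: x right, y down, z forward; pixel columns grow to the right and rows downward; lengths in mm; the calibration is good to about 2 mm. A picture is of the moment at which its call begins. There is no depth.
- arm.finish_job(): hands the job in; it is judged then, once.
The state is a dict: "clock": time; "joint_positions": joint angles; "qvel": joint speeds; "joint_torque": joint torques, N m; "position": TCP position; "orientation": TCP orientation; "ft_force": force on the tool from outside, world axes, zero at the start; "moment": the same for the moment, N m; "finger_gap": finger opening in mm; "gripper_force": force on a finger pad.
Only numpy, scipy, OpenCV 4.12 (cv2) and the standard library are available. Lean on these libraries where they do the work, as an engineer would, in place of code of your own. Each camera call takes 0.05 s, during which the arm holds its last target. There are 200 camera calls.

### The job

The next analysis works through the samples from the other end. Move the three containers one by one from the full rack into the empty one in reverse order: the one on the left goes into the right-hand pocket, the middle one into the middle, the one on the right into the left-hand pocket (left and right as the robot sees them). Keep them upright all the while, and leave each standing flat on the floor of its own pocket.

Things in the scene. Friction and masses are not known exactly. Their poses are not given: they have to be found in the camera images.
- amber_bottle: Small brown glass bottle with a black screw cap, 48 mm diameter, 103 mm tall (the cap, 30 mm diameter, is the top 20 mm), 0.2 kg; loose, stands upright; origin at the centre of its underside, z up along its axis; round, so its yaw does not matter. Grip the body about 62 mm above its underside.
- red_cap_jar: White jar with a wide red screw cap, 57 mm diameter, 92 mm tall (cap 55 mm diameter, top 18 mm), 0.25 kg; loose, stands upright; origin at the centre of its underside, z up along its axis; round, so its yaw does not matter. Grip it about 60 mm above its underside.
- white_bottle: White plastic bottle with a black screw cap, 60 mm diameter, 124 mm tall (the cap, 35 mm diameter, is the top 22 mm), 0.22 kg; loose, stands upright; origin at the centre of its underside, z up along its axis; round, so its yaw does not matter. Grip the body about 82 mm above its underside, so that the cap stays clear of the palm.
- amber_collar: Grey plastic collar round the foot of the brown bottle, 76 mm outside, 56 mm inside diameter, 10 mm high. Fixed on the full rack, one in each of its three places (which place changes from start to start); origin on the axis, on the rack's floor. The container stands inside it on the rack's floor, with about 4 mm of play.
- jar_collar: Grey plastic collar round the foot of the red-capped jar, 76 mm outside, 65 mm inside diameter, 10 mm high. Fixed on the full rack, one in each of its three places (which place changes from start to start); origin on the axis, on the rack's floor. The container stands inside it on the rack's floor, with about 4 mm of play.
- white_collar: Grey plastic collar round the foot of the white bottle, 76 mm outside, 68 mm inside diameter, 10 mm high. Fixed on the full rack, one in each of its three places (which place changes from start to start); origin on the axis, on the rack's floor. The container stands inside it on the rack's floor, with about 4 mm of play.
- full_rack: Low flat white rack where the containers stand at the start, in collars at y = +80, 0, -80 mm of its frame (left, middle, right). 92 mm wide (x), 263 mm long (y), fixed; origin under its centre on the bench, z up, +y to its left end as the robot sees it (yaw 0 to 0.4). Its floor is 12 mm above the bench. Mind the steel bar behind (x = 0.64, 0.34 m up).
- empty_rack: Low white target rack, left or right of the full one; grip across it. 92 mm wide (x), 263 mm long (y), fixed; origin under its centre on the bench, z up, +y to its left end as the robot sees it (yaw 0 to 0.4). Its floor is 12 mm above the bench. Three square pockets, 76 mm inside, centred at y = +80 (left-hand), 0, -80 mm (right-hand); ribs round them 4 mm thick, 10 mm above the floor.
Mind the look-alikes: they are no part of the job. What is shaped like the white_bottle but purple is not meant.

How it is judged (in metres and radians):
At the end, for the whole second after the job is handed in: Each container is upright (0.12 rad), still and released on the floor (6 mm) of its pocket of the empty rack, within 20 mm of the centre each way, in the reverse order of the collars on the full rack: left collar to right pocket, middle to middle, right to left (((y of amber_collar in the frame of full_rack between -0.11 and -0.05 m and y of amber_bottle in the frame of empty_rack between 0.06 and 0.1 m) or (y of amber_collar in the frame of full_rack between -0.03 and 0.03 m and y of amber_bottle in the frame of empty_rack between -0.02 and 0.02 m) or (y of amber_collar in the frame of full_rack between 0.05 and 0.11 m and y of amber_bottle in the frame of empty_rack between -0.1 and -0.06 m)) and x of amber_bottle in the frame of empty_rack between -0.02 and 0.02 m and z of amber_bottle in the frame of empty_rack between 0.006 and 0.018 m and angle between each of amber_bottle, red_cap_jar, white_bottle's own z axis and vertical below 0.12 rad and linear speed of each of amber_bottle, red_cap_jar, white_bottle below 0.02 m/s and angular speed of each of amber_bottle, red_cap_jar, white_bottle below 0.2 rad/s and ((y of jar_collar in the frame of full_rack between -0.11 and -0.05 m and y of red_cap_jar in the frame of empty_rack between 0.06 and 0.1 m) or (y of jar_collar in the frame of full_rack between -0.03 and 0.03 m and y of red_cap_jar in the frame of empty_rack between -0.02 and 0.02 m) or (y of jar_collar in the frame of full_rack between 0.05 and 0.11 m and y of red_cap_jar in the frame of empty_rack between -0.1 and -0.06 m)) and x of red_cap_jar in the frame of empty_rack between -0.02 and 0.02 m and z of red_cap_jar in the frame of empty_rack between 0.006 and 0.018 m and ((y of white_collar in the frame of full_rack between -0.11 and -0.05 m and y of white_bottle in the frame of empty_rack between 0.06 and 0.1 m) or (y of white_collar in the frame of full_rack between -0.03 and 0.03 m and y of white_bottle in the frame of empty_rack between -0.02 and 0.02 m) or (y of white_collar in the frame of full_rack between 0.05 and 0.11 m and y of white_bottle in the frame of empty_rack between -0.1 and -0.06 m)) and x of white_bottle in the frame of empty_rack between -0.02 and 0.02 m and z of white_bottle in the frame of empty_rack between 0.006 and 0.018 m); the robot touches nothing.
It fails at once if a container is tipped over (more than 0.6 rad) (angle between any of amber_bottle, red_cap_jar, white_bottle's own z axis and vertical above 0.6 rad).
It also fails if it takes over 93 s, if anything falls off the work surface, if the arm or the gripper's body presses on something with over 40 N, if the wrist force passes 120 N, or if a joint passes its speed limit or range.

## Working session

There is one attempt and no reset: what is moved stays moved. The work goes in short steps, Python scripts to look and compute and a shell command to move; the robot and the scene stay as the last step left them, time stands still between calls to the robot, and variables do not carry over. Pictures are saved under pics/ and viewed, at most 14 in all, crops included, and the job is handed in when it is done.

```bash
mkdir -p pics; ls; python3 - <<'E'
from workcell import arm
import cv2,numpy as np
for n in("scene","top"):
    c=arm.camera(n);cv2.imwrite(f"pics/{n}0.png",c["frame"][:,:,::-1])
    print(n,c["camera_matrix"],c["k1"],np.round(c["pose"],3))
s=arm.get_state();print(s)
E
```

```text
pics
scene [[381.22244148   0.         277.80499363]
 [  0.         381.22244148 220.83261649]
 [  0.           0.           1.        ]] 0.014431847812946156 [[ 7.02000e-01 -4.61000e-01  5.43000e-01 -5.90190e+01]
 [-7.12000e-01 -4.41000e-01  5.46000e-01 -6.51372e+02]
 [-1.20000e-02 -7.70000e-01 -6.38000e-01  6.01664e+02]
 [ 0.00000e+00  0.00000e+00  0.00000e+00  1.00000e+00]]
top [[488.815035     0.         284.00087332]
 [  0.         488.815035   193.97881445]
 [  0.           0.           1.        ]] 0.04482212133902343 [[ 2.90000e-02 -9.97000e-01  7.00000e-02  3.19651e+02]
 [-1.00000e+00 -2.90000e-02  4.00000e-03 -1.81846e+02]
 [-2.00000e-03 -7.00000e-02 -9.98000e-01  1.40121e+03]
 [ 0.00000e+00  0.00000e+00  0.00000e+00  1.00000e+00]]
{'clock': 0.1, 'joint_positions': array([ 9.79670541e-01,  1.81441921e-01,  1.60789888e+00,  3.08060336e-05,
        1.35380161e+00, -2.06310940e-01]), 'qvel': array([ 0.00178101, -0.00123884, -0.00157901, -0.00017107,  0.0007411 ,
        0.00054471]), 'joint_torque': array([ 2.12526006e-04, -4.45880091e+01, -3.52237952e+01, -3.56679720e-04,
        4.16492665e-03, -1.01334092e-05]), 'position': array([215.55039359, 532.54283546, 230.49261788]), 'orientation': array([[-9.26865300e-01,  3.75393028e-01, -8.88647763e-04],
       [ 3.75393919e-01,  9.26864495e-01, -1.27001225e-03],
       [ 3.46902318e-04, -1.51072325e-03, -9.99998799e-01]]), 'ft_force': array([ 0.14778878,  0.60185733, -0.12591082]), 'moment': array([-0.03050095, -0.06877055, -0.01382247]), 'gripper_force': 0.0, 'finger_gap': 85.42119975494637}
```

View pics/scene0.png

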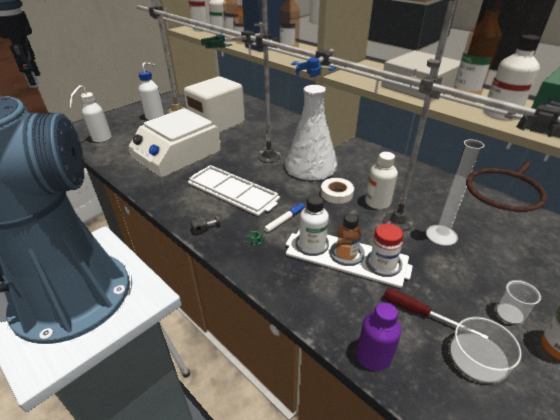

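View pics/top0.png

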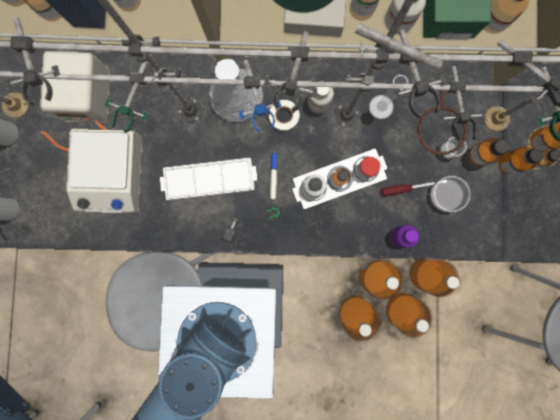

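The scene shows the full rack, with white, amber and red from left to right (top pixels (315,186), (341,178), (369,168)). The empty rack is at about (208,180), and the purple decoy is at (406,236). I'll enlarge this to read the corners.

```bash
python3 - <<'E'
import cv2
t=cv2.imread("pics/top0.png")
a=cv2.resize(t[150:210,155:265],None,fx=7,fy=7,interpolation=cv2.INTER_CUBIC)
cv2.imwrite("pics/e.png",a)
a=cv2.resize(t[142:214,288:394],None,fx=7.5,fy=7.5,interpolation=cv2.INTER_CUBIC)
cv2.imwrite("pics/f.png",a)
E
```

```text
(no output)
```

View pics/e.png

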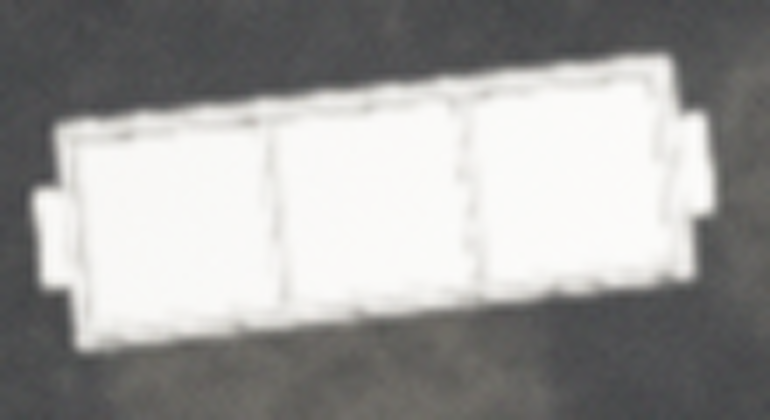

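View pics/f.png

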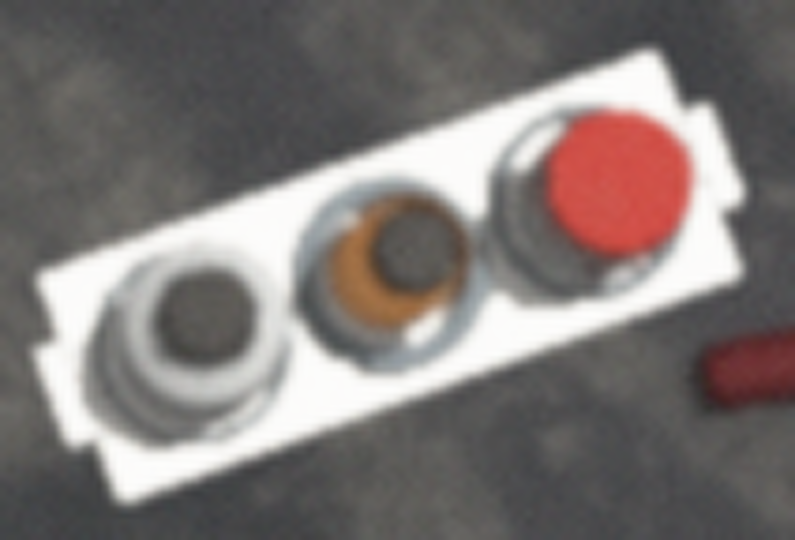

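```bash
cat > h.py <<'E'
import numpy as np, cv2
from workcell import arm
def ray(c,px,z):
    K=np.array(c["camera_matrix"]);k=np.array([c["k1"],0,0,0,0.])
    p=cv2.undistortPoints(np.array([[px]],float),K,k)[0,0]
    # k1 model same as OpenCV
    T=np.array(c["pose"]);d=T[:3,:3]@np.array([p[0],p[1],1]);o=T[:3,3]
    return (o+d*(z-o[2])/d[2])[:2]
def crop(px,f,off): return [(px[0]+.5)/f-.5+off[0],(px[1]+.5)/f-.5+off[1]]
E
python3 - <<'E'
from h import *
c=arm.camera("top")
def rack(cs,f,off,z):
    P=np.array([ray(c,crop(p,f,off),z) for p in cs]);m=P.mean(0)
    d=(P[0]+P[3]-P[1]-P[2]);yaw=np.arctan2(-d[0],d[1])
    print("centre",m,"yaw",yaw,"len",np.hypot(*d)/2, np.hypot(*(P[0]+P[1]-P[2]-P[3]))/2)
    for y in(80,0,-80):print(y,m+y*np.array([-np.sin(yaw),np.cos(yaw)]))
rack([(57,122),(670,55),(693,278),(80,350)],7,(155,150),20)
rack([(35,273),(657,45),(743,278),(122,503)],7.5,(288,142),12)
for n,p,z in(("w",(205,316),136),("a",(414,250),115),("r",(620,182),104)):print(n,ray(c,crop(p,7.5,(288,142)),z))
E
```

```text
centre [455.30167009  39.44217334] yaw 0.1428581421779537 len 249.16338591053724 92.33556669909595
80 [443.91185258 118.62722279]
0 [455.30167009  39.44217334]
-80 [466.69148761 -39.74287611]
centre [ 467.21149923 -333.521426  ] yaw 0.37892860563440367 len 251.96377658266817 94.13001340377608
80 [ 437.61747598 -259.19650563]
0 [ 467.21149923 -333.521426  ]
-80 [ 496.80552248 -407.84634637]
w [ 437.75934853 -256.54277782]
a [ 465.157356   -330.77412454]
r [ 492.75061608 -404.61195697]
```

```bash
cat >> h.py <<'E'
from scipy.spatial.transform import Rotation as Ro
def plan(x,y,z,yaw,n):
    "constant row (cm, rad), repeated n times, that takes the TCP to x,y,z pointing down with tool y at yaw (mod pi)"
    s=arm.get_state();R=s["orientation"];best=None
    for a in(yaw,yaw+np.pi):
        ya=np.array([np.cos(a),np.sin(a),0]);za=np.array([0,0,-1.])
        r=Ro.from_matrix(R.T@np.column_stack([np.cross(ya,za),ya,za])).as_rotvec()
        if best is None or np.linalg.norm(r)<np.linalg.norm(best):best=r
    M=sum(R@Ro.from_rotvec(best*k/n).as_matrix() for k in range(n))
    d=np.linalg.solve(M,np.array([x,y,z])-s["position"])
    print("t",round(s["clock"],2),"pos",s["position"].round(1),"gap",round(s["finger_gap"],1),"q",s["joint_positions"].round(2))
    print("row x",n,(d/10).round(2),(best/n).round(3))
E
python3 -c "
from h import *
plan(437,-257,200,.379,24)"
```

```text
t 0.15 pos [215.6 532.6 230.6] gap 85.4 q [ 0.98  0.18  1.61 -0.    1.35 -0.21]
row x 24 [-3.04 -1.76  0.13] [-0.     0.     0.034]
```

```bash
R='[-3.04,-1.76,0.13,0,0,0.034]'; unset R
python3 -m creep '[[[-3.04,-1.76,0.13,0,0,0.034],[-3.04,-1.76,0.13,0,0,0.034],[-3.04,-1.76,0.13,0,0,0.034],[-3.04,-1.76,0.13,0,0,0.034],[-3.04,-1.76,0.13,0,0,0.034],[-3.04,-1.76,0.13,0,0,0.034],[-3.04,-1.76,0.13,0,0,0.034],[-3.04,-1.76,0.13,0,0,0.034]]]' 1
python3 -m creep '[[[-3.04,-1.76,0.13,0,0,0.034],[-3.04,-1.76,0.13,0,0,0.034],[-3.04,-1.76,0.13,0,0,0.034],[-3.04,-1.76,0.13,0,0,0.034],[-3.04,-1.76,0.13,0,0,0.034],[-3.04,-1.76,0.13,0,0,0.034],[-3.04,-1.76,0.13,0,0,0.034],[-3.04,-1.76,0.13,0,0,0.034]]]'
python3 -c "
from h import *
plan(437,-257,200,.379,8)"
```

```text
clock: 0.95
position: [360.7, 291.6, 220.7]
orientation: [[-0.791, 0.612, -0.0], [0.612, 0.791, -0.0], [0.0, -0.0, -1.0]]
ft_force: [-0.3, -0.3, 0.1]
finger_gap: 85.4
gripper_force: 0.0
clock: 1.75
position: [435.2, 21.6, 210.4]
orientation: [[-0.598, 0.802, 0.0], [0.802, 0.598, 0.0], [0.0, 0.0, -1.0]]
ft_force: [0.4, 0.2, 0.1]
finger_gap: 85.8
gripper_force: 0.0
t 1.75 pos [435.2  21.6 210.4] gap 85.8 q [-0.22 -0.12  1.96  0.    1.3  -0.86]
row x 8 [-3.03 -1.73  0.13] [ 0.    -0.     0.033]
```

```bash

python3 -m creep '[[[-3.03,-1.73,0.13,0,0,0.033],[-3.03,-1.73,0.13,0,0,0.033],[-3.03,-1.73,0.13,0,0,0.033],[-3.03,-1.73,0.13,0,0,0.033],[-3.03,-1.73,0.13,0,0,0.033],[-3.03,-1.73,0.13,0,0,0.033],[-3.03,-1.73,0.13,0,0,0.033],[-3.03,-1.73,0.13,0,0,0.033]]]'
python3 - <<'E'
from h import *
for n in("scene","top"):
    c=arm.camera(n);f=c["frame"][:,:,::-1]
    cv2.imwrite(f"pics/{n}1.png",cv2.resize(f[130:330,220:460],None,fx=3,fy=3,interpolation=2) if n=="scene" else f)
plan(437.5,-257.5,72,.379,8)
E
```

```text
clock: 2.55
position: [437.0, -256.7, 199.8]
orientation: [[-0.368, 0.93, -0.0], [0.93, 0.368, 0.0], [0.0, -0.0, -1.0]]
ft_force: [1.0, 0.7, 0.6]
finger_gap: 85.2
gripper_force: 0.0
t 2.65 pos [ 436.7 -258.9  199.8] gap 85.1 q [-0.77  0.06  1.81 -0.    1.27 -1.14]
row x 8 [0.01 0.02 1.6 ] [-0.     0.    -0.001]
```

View pics/scene1.png

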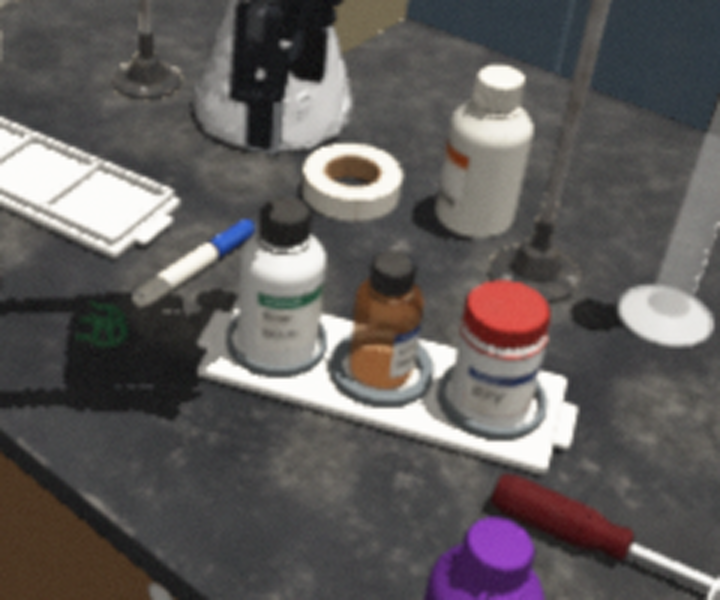

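Scene crop: the gripper hangs above the white bottle, whose cap top is at crop (287,212). The other caps are at amber (393,262) and red (508,300). I'll cross-check the position from this view, then descend.

```bash
python3 - <<'E'
from h import *
c=arm.camera("scene")
for n,p,z in(("w",(287,212),136),("a",(393,264),115),("r",(508,302),104)):print(n,ray(c,crop(p,3,(220,130)),z))
E
python3 -m creep '[[[0,0,1.6,0,0,0],[0,0,1.6,0,0,0],[0,0,1.6,0,0,0],[0,0,1.6,0,0,0],[0,0,1.6,0,0,0],[0,0,1.6,0,0,0],[0,0,1.6,0,0,0],[0,0,1.6,0,0,0]]]'
```

```text
w [ 437.14086514 -261.87013954]
a [ 463.78647612 -333.54401964]
r [ 495.45589306 -404.36934672]
clock: 3.5
position: [437.4, -253.9, 71.5]
orientation: [[-0.37, 0.929, -0.0], [0.929, 0.37, 0.001], [0.001, 0.0, -1.0]]
ft_force: [-0.1, 0.2, 0.9]
finger_gap: 85.3
gripper_force: 0.0
```

```bash

python3 -m creep '[[[0,0,0,0,0,0],[0,0,0,0,0,0],[0,0,0,0,0,0],[0,0,0,0,0,0],[0,0,0,0,0,0],[0,0,0,0,0,0],[0,0,0,0,0,0],[0,0,0,0,0,0]]]' -1
python3 -c "
from h import *
plan(437.5,-257.5,180,.379,6)
print(arm.get_state()['gripper_force'],[arm.get_state()['position'].round(1) for i in range(3)])"
```

```text
clock: 4.3
position: [437.8, -255.6, 72.8]
orientation: [[-0.369, 0.929, 0.001], [0.929, 0.369, -0.001], [-0.001, 0.001, -1.0]]
ft_force: [-0.2, 1.6, 5.9]
finger_gap: 57.7
gripper_force: 64.9
t 4.3 pos [ 437.8 -255.6   72.8] gap 57.7 q [-0.76  0.24  1.9   0.    1.01 -1.14]
row x 6 [-0.03 -0.02 -1.79] [ 0.  0. -0.]
64.93519060313702 [array([ 437.8, -255.6,   72.8]), array([ 437.8, -255.6,   72.8]), array([ 437.8, -255.6,   72.8])]
```

```bash

python3 -m creep '[[[0,0,-0.7,0,0,0],[0,0,-1.2,0,0,0],[0,0,-1.5,0,0,0],[0,0,-1.5,0,0,0],[0,0,-1.5,0,0,0],[0,0,-1.5,0,0,0],[0,0,-1.2,0,0,0],[0,0,-0.7,0,0,0]]]'
python3 -c "
from h import *
plan(466.7,-40,170,.143,16)"
```

```text
clock: 5.1
position: [437.7, -255.7, 171.6]
orientation: [[-0.369, 0.929, 0.001], [0.929, 0.369, -0.001], [-0.002, 0.001, -1.0]]
ft_force: [-0.3, -0.1, -2.5]
finger_gap: 57.3
gripper_force: 64.6
t 5.1 pos [ 437.7 -255.7  171.6] gap 57.3 q [-0.76  0.09  1.84 -0.    1.21 -1.14]
row x 16 [1.25 0.53 0.01] [0.    0.    0.015]
```

```bash

python3 -m creep '[[[0.6,0.25,0,0,0,0.015],[1.25,0.53,0,0,0,0.015],[1.25,0.53,0,0,0,0.015],[1.25,0.53,0,0,0,0.015],[1.25,0.53,0,0,0,0.015],[1.25,0.53,0,0,0,0.015],[1.25,0.53,0,0,0,0.015],[1.25,0.53,0,0,0,0.015]]]'
python3 -m creep '[[[1.25,0.53,0,0,0,0.015],[1.25,0.53,0,0,0,0.015],[1.25,0.53,0,0,0,0.015],[1.25,0.53,0,0,0,0.015],[1.25,0.53,0,0,0,0.015],[1.25,0.53,0,0,0,0.015],[1.25,0.53,0,0,0,0.015],[0.6,0.25,0,0,0,0.015]]]'
python3 -m creep '[[[0,0,0,0,0,0],[0,0,0,0,0,0],[0,0,0,0,0,0],[0,0,0,0,0,0],[0,0,0,0,0,0],[0,0,0,0,0,0],[0,0,0,0,0,0],[0,0,0,0,0,0]]]'
python3 - <<'E'
from h import *
plan(466.7,-40,110,.143,4)
c=arm.camera("scene");f=c["frame"][:,:,::-1]
cv2.imwrite("pics/scene2.png",cv2.resize(f[80:280,150:390],None,fx=3,fy=3,interpolation=2))
E
```

```text
clock: 5.9
position: [444.6, -152.8, 169.1]
orientation: [[-0.254, 0.967, -0.002], [0.967, 0.254, 0.001], [0.002, -0.001, -1.0]]
ft_force: [0.2, 0.5, -1.9]
finger_gap: 57.4
gripper_force: 64.6
clock: 6.7
position: [464.0, -53.0, 169.2]
orientation: [[-0.137, 0.991, -0.002], [0.991, 0.137, 0.001], [0.001, -0.002, -1.0]]
ft_force: [-0.2, -1.3, -2.3]
finger_gap: 57.1
gripper_force: 64.6
clock: 7.5
position: [464.6, -54.6, 170.1]
orientation: [[-0.137, 0.991, 0.0], [0.991, 0.137, -0.0], [-0.0, 0.0, -1.0]]
ft_force: [0.1, -0.5, -2.0]
finger_gap: 57.2
gripper_force: 64.6
t 7.5 pos [464.6 -54.6 170.1] gap 57.2 q [-0.37  0.    1.93 -0.    1.21 -0.51]
row x 4 [0.35 0.1  1.5 ] [ 0.     0.    -0.001]
```

View pics/scene2.png

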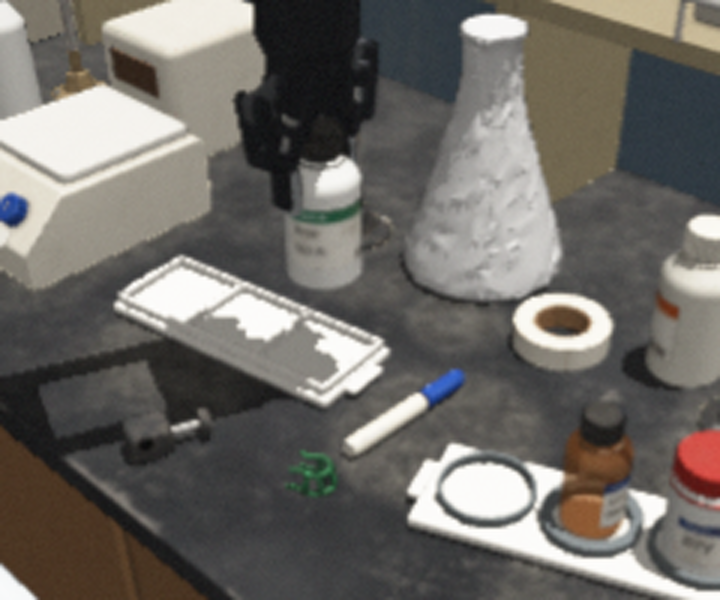

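The white bottle hangs upright in the grip, its bottom at crop (323,275). Lowering it towards the right-hand pocket.

```bash

python3 -m creep '[[[0.35,0.1,1.5,0,0,0],[0.35,0.1,1.5,0,0,0],[0.35,0.1,1.5,0,0,0],[0.35,0.1,1.5,0,0,0],[0,0,0,0,0,0],[0,0,0,0,0,0],[0,0,0,0,0,0],[0,0,0,0,0,0]]]'
python3 -c "
from h import *
plan(466.7,-40,73,.143,8)"
```

```text
clock: 8.35
position: [467.4, -40.5, 111.0]
orientation: [[-0.137, 0.991, 0.002], [0.991, 0.137, -0.001], [-0.001, 0.002, -1.0]]
ft_force: [-0.4, 0.2, -0.9]
finger_gap: 57.5
gripper_force: 64.8
t 8.35 pos [467.4 -40.5 111. ] gap 57.5 q [-0.34  0.09  1.97 -0.    1.07 -0.48]
row x 8 [ 0.01 -0.01  0.48] [ 0.     0.    -0.001]
```

```bash

python3 -m creep '[[[0,0,0.5,0,0,0],[0,0,0.6,0,0,0],[0,0,0.6,0,0,0],[0,0,0.6,0,0,0],[0,0,0.5,0,0,0],[0,0,0.4,0,0,0],[0,0,0.3,0,0,0],[0,0,0.2,0,0,0]]]'
python3 -m creep '[[[0,0,0,0,0,0],[0,0,0,0,0,0],[0,0,0,0,0,0],[0,0,0.1,0,0,0],[0,0,0,0,0,0],[0,0,0,0,0,0],[0,0,0,0,0,0],[0,0,0,0,0,0]]]'

```

```text
clock: 9.15
position: [466.6, -40.1, 72.8]
orientation: [[-0.138, 0.99, -0.0], [0.99, 0.138, 0.0], [0.0, -0.0, -1.0]]
ft_force: [-0.2, 0.1, -0.5]
finger_gap: 57.1
gripper_force: 65.2
clock: 9.95
position: [467.0, -40.2, 72.7]
orientation: [[-0.138, 0.99, 0.0], [0.99, 0.138, -0.0], [-0.0, 0.0, -1.0]]
ft_force: [-2.5, 0.3, 6.4]
finger_gap: 57.6
gripper_force: 65.5
```

On the floor (contact force up). Release and retreat.

```bash

python3 -m creep '[[[0,0,0,0,0,0],[0,0,0,0,0,0],[0,0,0,0,0,0],[0,0,0,0,0,0],[0,0,0,0,0,0],[0,0,0,0,0,0],[0,0,0,0,0,0],[0,0,0,0,0,0]]]' 1
python3 -m creep '[[[0,0,-1,0,0,0],[0,0,-1.5,0,0,0],[0,0,-1.5,0,0,0],[0,0,-2,0,0,0],[0,0,-2,0,0,0],[0,0,-2,0,0,0],[0,0,-2,0,0,0],[0,0,-1,0,0,0]]]'
python3 -c "
from h import *
plan(465,-332,200,.379,12)"
```

```text
clock: 10.75
position: [466.7, -40.1, 72.1]
orientation: [[-0.138, 0.99, -0.0], [0.99, 0.138, 0.0], [0.0, -0.0, -1.0]]
ft_force: [0.1, -0.5, -0.7]
finger_gap: 85.6
gripper_force: 0.0
clock: 11.55
position: [467.6, -40.4, 204.7]
orientation: [[-0.138, 0.99, 0.003], [0.99, 0.138, -0.001], [-0.002, 0.003, -1.0]]
ft_force: [0.4, 0.2, 0.5]
finger_gap: 85.4
gripper_force: 0.0
t 11.55 pos [467.6 -40.4 204.7] gap 85.4 q [-0.34 -0.04  1.89 -0.    1.28 -0.48]
row x 12 [-2.36 -0.62  0.04] [ 0.    0.   -0.02]
```

```bash

python3 -m creep '[[[-1.2,-0.31,0,0,0,-0.02],[-2.36,-0.62,0.04,0,0,-0.02],[-2.36,-0.62,0.04,0,0,-0.02],[-2.36,-0.62,0.04,0,0,-0.02],[-2.36,-0.62,0.04,0,0,-0.02],[-2.36,-0.62,0.04,0,0,-0.02],[-2.36,-0.62,0.04,0,0,-0.02],[-2.36,-0.62,0.04,0,0,-0.02]]]'
python3 -m creep '[[[-2.36,-0.62,0.04,0,0,-0.02],[-2.36,-0.62,0.04,0,0,-0.02],[-2.36,-0.62,0.04,0,0,-0.02],[-2.36,-0.62,0.04,0,0,-0.02],[-1.2,-0.31,0,0,0,0],[0,0,0,0,0,0],[0,0,0,0,0,0],[0,0,0,0,0,0]]]'
python3 -c "
from h import *
plan(465,-332,135,.379,3)"
```

```text
clock: 12.35
position: [458.3, -223.8, 199.2]
orientation: [[-0.294, 0.956, -0.0], [0.956, 0.294, 0.0], [0.0, -0.0, -1.0]]
ft_force: [0.0, 0.2, 0.1]
finger_gap: 85.5
gripper_force: 0.0
clock: 13.15
position: [467.1, -331.4, 197.6]
orientation: [[-0.37, 0.929, -0.0], [0.929, 0.37, 0.001], [0.001, -0.0, -1.0]]
ft_force: [-0.6, 0.1, 0.3]
finger_gap: 85.1
gripper_force: 0.0
t 13.15 pos [ 467.1 -331.4  197.6] gap 85.1 q [-0.82  0.21  1.65  0.    1.29 -1.2 ]
row x 3 [ 0.01 -0.07  2.09] [-0. -0. -0.]
```

```bash

python3 -m creep '[[[0,-0.1,2,0,0,0],[0,-0.1,2.2,0,0,0],[0,0,2.2,0,0,0],[0,0,2.2,0,0,0],[0,0,2.2,0,0,0],[0,0,1.8,0,0,0],[0,0,1.3,0,0,0],[0,0,0.7,0,0,0]]]'
python3 -m creep '[[[0,0,0,0,0,0],[0,0,0,0,0,0],[0,0,0,0,0,0],[0,0,0,0,0,0],[0,0,0,0,0,0],[0,0,0,0,0,0],[0,0,0,0,0,0],[0,0,0,0,0,0]]]' -1

```

```text
clock: 13.95
position: [464.9, -332.2, 50.7]
orientation: [[-0.37, 0.929, -0.001], [0.929, 0.37, 0.001], [0.002, -0.001, -1.0]]
ft_force: [-0.3, -0.2, 0.1]
finger_gap: 85.4
gripper_force: 0.0
clock: 14.75
position: [466.2, -334.0, 53.2]
orientation: [[-0.369, 0.929, 0.002], [0.929, 0.369, -0.002], [-0.002, 0.001, -1.0]]
ft_force: [1.7, 1.3, 6.0]
finger_gap: 46.0
gripper_force: 61.8
```

Gripped. Lift; the placement TCP z will be about 52.

```bash

python3 -m creep '[[[0,0,-0.7,0,0,0],[0,0,-1.5,0,0,0],[0,0,-2.2,0,0,0],[0,0,-2.4,0,0,0],[0,0,-2.4,0,0,0],[0,0,-2.2,0,0,0],[0,0,-1.8,0,0,0],[0,0,-0.8,0,0,0]]]'
python3 -c "
from h import *
plan(455.3,39.4,196,.143,22)"
```

```text
clock: 15.55
position: [465.8, -334.1, 194.6]
orientation: [[-0.369, 0.929, 0.002], [0.929, 0.369, -0.003], [-0.003, 0.001, -1.0]]
ft_force: [1.1, -0.4, -2.3]
finger_gap: 45.8
gripper_force: 61.6
t 15.55 pos [ 465.8 -334.1  194.6] gap 45.8 q [-0.83  0.21  1.65 -0.    1.28 -1.21]
row x 22 [ 1.65  0.4  -0.01] [0.    0.    0.011]
```

```bash

python3 -m creep '[[[0.8,0.2,0,0,0,0.011],[1.65,0.4,0,0,0,0.011],[1.65,0.4,0,0,0,0.011],[1.65,0.4,0,0,0,0.011],[1.65,0.4,0,0,0,0.011],[1.65,0.4,0,0,0,0.011],[1.65,0.4,0,0,0,0.011],[1.65,0.4,0,0,0,0.011]]]'
python3 -m creep '[[[1.65,0.4,0,0,0,0.011],[1.65,0.4,0,0,0,0.011],[1.65,0.4,0,0,0,0.011],[1.65,0.4,0,0,0,0.011],[1.65,0.4,0,0,0,0.011],[1.65,0.4,0,0,0,0.011],[1.65,0.4,0,0,0,0.011],[1.65,0.4,0,0,0,0.011]]]'
python3 -m creep '[[[1.65,0.4,0,0,0,0.011],[1.65,0.4,0,0,0,0.011],[1.65,0.4,0,0,0,0.011],[1.65,0.4,0,0,0,0.011],[1.65,0.4,0,0,0,0.011],[1.65,0.4,0,0,0,0.011],[0.8,0.2,0,0,0,0],[0,0,0,0,0,0]]]'
python3 -c "
from h import *
plan(455.3,39.4,196,.143,4)"
```

```text
clock: 16.35
position: [451.3, -204.2, 190.0]
orientation: [[-0.285, 0.958, -0.003], [0.958, 0.285, 0.002], [0.003, -0.002, -1.0]]
ft_force: [-0.6, 0.4, -2.9]
finger_gap: 46.0
gripper_force: 61.5
clock: 17.15
position: [449.1, -68.8, 190.1]
orientation: [[-0.2, 0.98, -0.003], [0.98, 0.2, 0.002], [0.002, -0.003, -1.0]]
ft_force: [0.6, -0.0, -1.9]
finger_gap: 45.9
gripper_force: 61.5
clock: 17.95
position: [456.9, 40.1, 190.7]
orientation: [[-0.138, 0.99, -0.002], [0.99, 0.138, 0.0], [0.001, -0.002, -1.0]]
ft_force: [-0.3, 0.0, -1.8]
finger_gap: 46.0
gripper_force: 61.5
t 17.95 pos [456.9  40.1 190.7] gap 46.0 q [-0.17 -0.04  1.93  0.    1.26 -0.31]
row x 4 [-0.01 -0.04 -0.13] [-0.    -0.    -0.001]
```

```bash

python3 -m creep '[[[0,-0.1,1.5,0,0,0],[0,0,2,0,0,0],[0,0,2.2,0,0,0],[0,0,2.2,0,0,0],[0,0,2.1,0,0,0],[0,0,1.5,0,0,0],[0,0,1,0,0,0],[0,0,0.6,0,0,0]]]'
python3 -m creep '[[[0,0,0,0,0,0],[0,0,0,0,0,0],[0,0,0,0,0,0],[0,0,0.2,0,0,0],[0,0,0.2,0,0,0],[0,0,0,0,0,0],[0,0,0,0,0,0],[0,0,0,0,0,0]]]'

```

```text
clock: 18.75
position: [456.5, 38.3, 59.7]
orientation: [[-0.135, 0.991, -0.002], [0.991, 0.135, 0.0], [0.0, -0.002, -1.0]]
ft_force: [-0.4, -0.7, -1.8]
finger_gap: 46.0
gripper_force: 61.5
clock: 19.55
position: [457.2, 38.6, 56.7]
orientation: [[-0.136, 0.991, -0.0], [0.991, 0.136, 0.0], [0.0, -0.0, -1.0]]
ft_force: [0.2, 0.1, -2.4]
finger_gap: 45.8
gripper_force: 61.5
```

```bash

python3 -m creep '[[[0,0,0.1,0,0,0],[0,0,0.1,0,0,0],[0,0,0.1,0,0,0],[0,0,0,0,0,0],[0,0,0,0,0,0],[0,0,0,0,0,0],[0,0,0,0,0,0],[0,0,0,0,0,0]]]'
python3 -m creep '[[[0,0,0.1,0,0,0],[0,0,0,0,0,0],[0,0,0,0,0,0],[0,0,0,0,0,0],[0,0,0,0,0,0],[0,0,0,0,0,0],[0,0,0,0,0,0],[0,0,0,0,0,0]]]'

```

```text
clock: 20.35
position: [457.2, 38.6, 53.7]
orientation: [[-0.136, 0.991, 0.0], [0.991, 0.136, 0.0], [-0.0, 0.0, -1.0]]
ft_force: [-0.1, 0.4, -1.6]
finger_gap: 46.1
gripper_force: 61.5
clock: 21.15
position: [457.4, 38.6, 53.1]
orientation: [[-0.136, 0.991, 0.0], [0.991, 0.136, -0.0], [-0.0, 0.0, -1.0]]
ft_force: [-2.0, 0.2, 6.3]
finger_gap: 46.1
gripper_force: 62.1
```

Contact. Release and retreat.

```bash

python3 -m creep '[[[0,0,0,0,0,0],[0,0,0,0,0,0],[0,0,0,0,0,0],[0,0,0,0,0,0],[0,0,0,0,0,0],[0,0,0,0,0,0],[0,0,0,0,0,0],[0,0,0,0,0,0]]]' 1
python3 -m creep '[[[0,0,-1,0,0,0],[0,0,-2,0,0,0],[0,0,-2,0,0,0],[0,0,-2.2,0,0,0],[0,0,-2.2,0,0,0],[0,0,-2.2,0,0,0],[0,0,-2,0,0,0],[0,0,-1,0,0,0]]]'
python3 -c "
from h import *
plan(494,-405.5,190,.379,20)"
```

```text
clock: 21.95
position: [457.3, 38.6, 52.7]
orientation: [[-0.136, 0.991, 0.0], [0.991, 0.136, 0.0], [-0.0, 0.0, -1.0]]
ft_force: [0.3, 0.0, -0.4]
finger_gap: 85.5
gripper_force: 0.0
clock: 22.75
position: [458.2, 38.5, 201.3]
orientation: [[-0.136, 0.991, 0.004], [0.991, 0.136, -0.001], [-0.001, 0.003, -1.0]]
ft_force: [0.5, -0.2, -0.1]
finger_gap: 85.8
gripper_force: 0.0
t 22.75 pos [458.2  38.5 201.3] gap 85.8 q [-0.18 -0.06  1.92 -0.    1.27 -0.31]
row x 20 [-2.2  -0.38  0.06] [ 0.     0.    -0.012]
```

```bash

python3 -m creep '[[[-1.1,-0.19,0,0,0,-0.012],[-2.2,-0.38,0.06,0,0,-0.012],[-2.2,-0.38,0.06,0,0,-0.012],[-2.2,-0.38,0.06,0,0,-0.012],[-2.2,-0.38,0.06,0,0,-0.012],[-2.2,-0.38,0.06,0,0,-0.012],[-2.2,-0.38,0.06,0,0,-0.012],[-2.2,-0.38,0.06,0,0,-0.012]]]'
python3 -m creep '[[[-2.2,-0.38,0.06,0,0,-0.012],[-2.2,-0.38,0.06,0,0,-0.012],[-2.2,-0.38,0.06,0,0,-0.012],[-2.2,-0.38,0.06,0,0,-0.012],[-2.2,-0.38,0.06,0,0,-0.012],[-2.2,-0.38,0.06,0,0,-0.012],[-2.2,-0.38,0.06,0,0,-0.012],[-2.2,-0.38,0.06,0,0,-0.012]]]'
python3 -m creep '[[[-2.2,-0.38,0.06,0,0,-0.012],[-2.2,-0.38,0.06,0,0,-0.012],[-2.2,-0.38,0.06,0,0,-0.012],[-2.2,-0.38,0.06,0,0,-0.012],[-1.1,-0.19,0,0,0,0],[0,0,0,0,0,0],[0,0,0,0,0,0],[0,0,0,0,0,0]]]'
python3 - <<'E'
from h import *
plan(494,-405.5,51,.379,8)
c=arm.camera("scene");f=c["frame"][:,:,::-1]
cv2.imwrite("pics/scene3.png",cv2.resize(f[120:320,180:420],None,fx=3,fy=3,interpolation=2))
E
```

```text
clock: 23.55
position: [458.5, -129.5, 194.3]
orientation: [[-0.23, 0.973, -0.0], [0.973, 0.23, 0.0], [0.0, -0.0, -1.0]]
ft_force: [-0.4, 0.4, 0.7]
finger_gap: 85.6
gripper_force: 0.0
clock: 24.35
position: [477.0, -307.1, 189.4]
orientation: [[-0.322, 0.947, -0.001], [0.947, 0.322, 0.001], [0.001, -0.0, -1.0]]
ft_force: [0.0, 0.5, -0.1]
finger_gap: 85.0
gripper_force: 0.0
clock: 25.15
position: [495.0, -404.1, 187.2]
orientation: [[-0.368, 0.93, -0.0], [0.93, 0.368, 0.001], [0.001, -0.0, -1.0]]
ft_force: [0.0, 0.5, -0.4]
finger_gap: 85.4
gripper_force: 0.0
t 25.15 pos [ 495.  -404.1  187.2] gap 85.4 q [-0.87  0.36  1.48  0.    1.31 -1.25]
row x 8 [-0.01 -0.02  1.7 ] [-0. -0. -0.]
```

View pics/scene3.png

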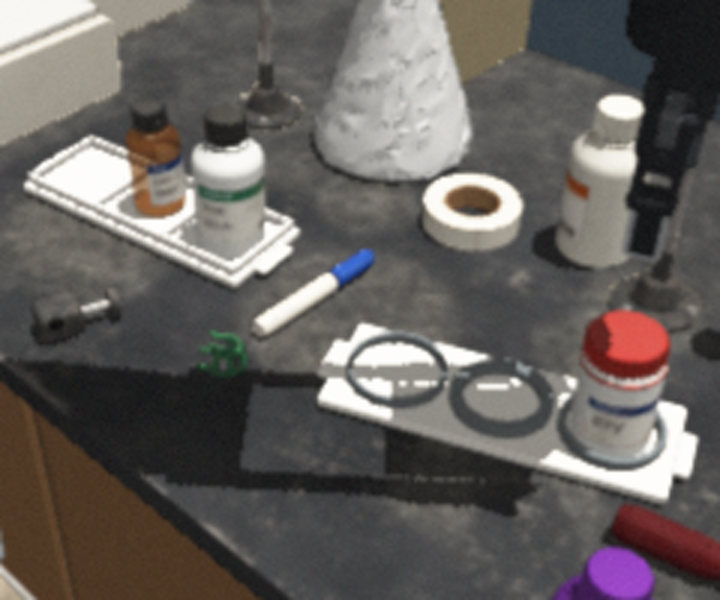

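Amber (157,210) and white (230,243) stand upright in the middle and right pockets, and the gripper is over the red jar (625,385). Descending on it.

```bash

python3 -m creep '[[[0,0,1.5,0,0,0],[0,0,2.1,0,0,0],[0,0,2.2,0,0,0],[0,0,2.2,0,0,0],[0,0,2.2,0,0,0],[0,0,1.6,0,0,0],[0,0,1.1,0,0,0],[0,0,0.7,0,0,0]]]'
python3 -m creep '[[[0,0,0,0,0,0],[0,0,0,0,0,0],[0,0,0,0,0,0],[0,0,0,0,0,0],[0,0,0,0,0,0],[0,0,0,0,0,0],[0,0,0,0,0,0],[0,0,0,0,0,0]]]' -1
python3 -m creep '[[[0,0,-0.7,0,0,0],[0,0,-1.5,0,0,0],[0,0,-2.2,0,0,0],[0,0,-2.4,0,0,0],[0,0,-2.4,0,0,0],[0,0,-2.2,0,0,0],[0,0,-1.8,0,0,0],[0,0,-0.8,0,0,0]]]'
python3 -c "
from h import *
plan(443.9,118.6,192,.143,30)"
```

```text
clock: 26.0
position: [494.8, -404.7, 50.1]
orientation: [[-0.367, 0.93, -0.001], [0.93, 0.367, 0.001], [0.001, -0.0, -1.0]]
ft_force: [0.8, -0.3, -0.3]
finger_gap: 85.5
gripper_force: 0.0
clock: 26.8
position: [495.7, -406.1, 52.6]
orientation: [[-0.367, 0.93, 0.001], [0.93, 0.367, -0.002], [-0.002, 0.001, -1.0]]
ft_force: [-0.4, 0.1, 5.5]
finger_gap: 53.7
gripper_force: 64.2
clock: 27.6
position: [495.6, -405.7, 194.1]
orientation: [[-0.367, 0.93, 0.002], [0.93, 0.367, -0.002], [-0.003, 0.001, -1.0]]
ft_force: [0.4, -0.3, -2.6]
finger_gap: 53.8
gripper_force: 63.8
t 27.6 pos [ 495.6 -405.7  194.1] gap 53.8 q [-0.87  0.35  1.47  0.    1.31 -1.25]
row x 30 [1.74 0.29 0.  ] [0.    0.    0.008]
```

```bash

python3 -m creep '[[[0.87,0.15,0,0,0,0.008],[1.74,0.29,-0.03,0,0,0.008],[1.74,0.29,-0.03,0,0,0.008],[1.74,0.29,-0.03,0,0,0.008],[1.74,0.29,-0.03,0,0,0.008],[1.74,0.29,-0.03,0,0,0.008],[1.74,0.29,-0.03,0,0,0.008],[1.74,0.29,-0.03,0,0,0.008]]]'
python3 -m creep '[[[1.74,0.29,-0.03,0,0,0.008],[1.74,0.29,-0.03,0,0,0.008],[1.74,0.29,-0.03,0,0,0.008],[1.74,0.29,-0.03,0,0,0.008],[1.74,0.29,-0.03,0,0,0.008],[1.74,0.29,-0.03,0,0,0.008],[1.74,0.29,-0.03,0,0,0.008],[1.74,0.29,-0.03,0,0,0.008]]]'
python3 -m creep '[[[1.74,0.29,-0.02,0,0,0.008],[1.74,0.29,-0.02,0,0,0.008],[1.74,0.29,-0.02,0,0,0.008],[1.74,0.29,-0.02,0,0,0.008],[1.74,0.29,-0.02,0,0,0.008],[1.74,0.29,-0.02,0,0,0.008],[1.74,0.29,-0.02,0,0,0.008],[1.74,0.29,-0.02,0,0,0.008]]]'
python3 -m creep '[[[1.74,0.29,0,0,0,0.008],[1.74,0.29,0,0,0,0.008],[1.74,0.29,0,0,0,0.008],[1.74,0.29,0,0,0,0.008],[1.74,0.29,0,0,0,0.008],[0.87,0.15,0,0,0,0],[0,0,0,0,0,0],[0,0,0,0,0,0]]]'
python3 -c "
from h import *
plan(443.9,118.6,60,.143,8)"
```

```text
clock: 28.4
position: [470.5, -273.3, 192.4]
orientation: [[-0.306, 0.952, -0.001], [0.952, 0.306, 0.001], [0.002, -0.001, -1.0]]
ft_force: [-0.3, 0.2, -3.1]
finger_gap: 53.7
gripper_force: 63.7
clock: 29.2
position: [454.1, -133.6, 195.7]
orientation: [[-0.245, 0.97, 0.0], [0.97, 0.245, 0.0], [0.0, 0.0, -1.0]]
ft_force: [0.9, 0.9, -3.2]
finger_gap: 53.5
gripper_force: 63.7
clock: 30.0
position: [446.2, 7.2, 197.4]
orientation: [[-0.182, 0.983, 0.0], [0.983, 0.182, -0.0], [-0.0, 0.0, -1.0]]
ft_force: [0.3, -0.6, -2.9]
finger_gap: 53.9
gripper_force: 63.7
clock: 30.8
position: [446.6, 102.7, 197.3]
orientation: [[-0.144, 0.99, -0.0], [0.99, 0.144, -0.0], [-0.0, -0.0, -1.0]]
ft_force: [-0.1, 0.1, -3.2]
finger_gap: 54.1
gripper_force: 63.8
t 30.8 pos [446.6 102.7 197.3] gap 54.1 q [-0.03 -0.05  1.93 -0.    1.27 -0.18]
row x 8 [ 0.2  -0.    1.72] [-0.  0.  0.]
```

```bash

python3 -m creep '[[[0.5,0,0.5,0,0,0],[0.6,0,1.5,0,0,0],[0.5,0,2.2,0,0,0],[0,0,2.4,0,0,0],[0,0,2.4,0,0,0],[0,0,2.2,0,0,0],[0,0,1.5,0,0,0],[0,0,0.7,0,0,0]]]'
python3 -m creep '[[[0,0,0.1,0,0,0],[0,0,0.1,0,0,0],[0,0,0,0,0,0],[0,0,0,0,0,0],[0,0,0,0,0,0],[0,0,0,0,0,0],[0,0,0,0,0,0],[0,0,0,0,0,0]]]'

```

```text
clock: 31.6
position: [443.2, 118.3, 61.6]
orientation: [[-0.142, 0.99, -0.003], [0.99, 0.142, -0.0], [0.0, -0.003, -1.0]]
ft_force: [0.1, -0.2, -3.2]
finger_gap: 53.5
gripper_force: 63.8
clock: 32.4
position: [444.5, 118.7, 61.5]
orientation: [[-0.144, 0.99, 0.0], [0.99, 0.144, 0.0], [-0.0, 0.0, -1.0]]
ft_force: [-0.2, -0.9, -2.3]
finger_gap: 53.7
gripper_force: 63.8
```

```bash

python3 -m creep '[[[0,0,0.2,0,0,0],[0,0,0.2,0,0,0],[0,0,0.2,0,0,0],[0,0,0.2,0,0,0],[0,0,0,0,0,0],[0,0,0,0,0,0],[0,0,0,0,0,0],[0,0,0,0,0,0]]]'
python3 -m creep '[[[0,0,0.1,0,0,0],[0,0,0,0,0,0],[0,0,0,0,0,0],[0,0,0,0,0,0],[0,0,0,0,0,0],[0,0,0,0,0,0],[0,0,0,0,0,0],[0,0,0,0,0,0]]]'

```

```text
clock: 33.2
position: [444.6, 118.7, 53.5]
orientation: [[-0.143, 0.99, 0.0], [0.99, 0.143, -0.0], [-0.0, 0.0, -1.0]]
ft_force: [0.1, -0.2, -2.9]
finger_gap: 54.0
gripper_force: 63.8
clock: 34.0
position: [444.7, 118.7, 52.6]
orientation: [[-0.143, 0.99, 0.0], [0.99, 0.143, -0.0], [-0.0, 0.0, -1.0]]
ft_force: [-1.1, 0.1, 2.7]
finger_gap: 53.6
gripper_force: 64.3
```

Contact. Release, retreat, swing aside and check.

```bash

python3 -m creep '[[[0,0,0,0,0,0],[0,0,0,0,0,0],[0,0,0,0,0,0],[0,0,0,0,0,0],[0,0,0,0,0,0],[0,0,0,0,0,0],[0,0,0,0,0,0],[0,0,0,0,0,0]]]' 1
python3 -m creep '[[[0,0,-1,0,0,0],[0,0,-2,0,0,0],[0,0,-2,0,0,0],[0,0,-2.2,0,0,0],[0,0,-2.2,0,0,0],[0,0,-2.2,0,0,0],[0,0,-2,0,0,0],[0,0,-1,0,0,0]]]'
python3 -m creep '[[[1.5,0,0,0,0,0],[3,0,0,0,0,0],[3,0,0,0,0,0],[3,0,0,0,0,0],[3,0,0,0,0,0],[3,0,0,0,0,0],[3,0,0,0,0,0],[1.5,0,0,0,0,0]]]'
python3 - <<'E'
from h import *
c=arm.camera("scene");f=c["frame"][:,:,::-1]
a=cv2.resize(f[130:230,170:300],None,fx=3,fy=3,interpolation=2)
f=arm.camera("top")["frame"][:,:,::-1]
b=cv2.resize(f[130:230,150:280],None,fx=3,fy=3,interpolation=2)
cv2.imwrite("pics/end.png",np.hstack([a,b]))
E
```

```text
clock: 34.8
position: [444.5, 118.7, 52.4]
orientation: [[-0.143, 0.99, 0.0], [0.99, 0.143, 0.0], [0.0, 0.0, -1.0]]
ft_force: [0.4, -0.5, 0.1]
finger_gap: 85.4
gripper_force: 0.0
clock: 35.6
position: [445.5, 118.8, 201.0]
orientation: [[-0.144, 0.99, 0.004], [0.99, 0.144, 0.0], [-0.001, 0.004, -1.0]]
ft_force: [0.1, -0.2, -0.3]
finger_gap: 85.8
gripper_force: 0.0
clock: 36.4
position: [413.5, 328.4, 198.3]
orientation: [[-0.145, 0.989, -0.0], [0.989, 0.145, 0.0], [0.0, -0.0, -1.0]]
ft_force: [-0.5, 0.4, 0.3]
finger_gap: 84.9
gripper_force: 0.0
```

View pics/end.png

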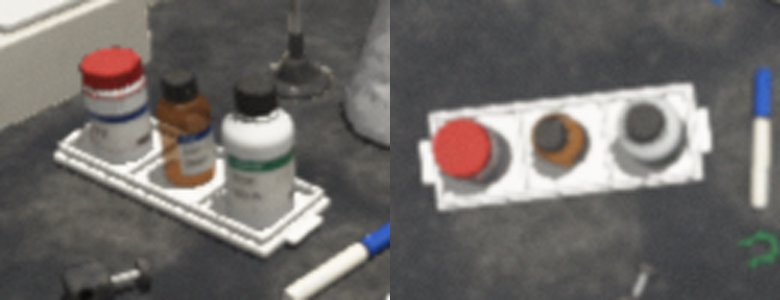

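All three stand upright, red, amber, white from left to right. Top-view caps are at panel pixels (71,149), (160,134), (252,123). I'll check these numerically and hand in if they fit.

```bash
python3 - <<'E'
from h import *
c=arm.camera("top");m=np.array([455.3,39.4]);y=.143;A=np.array([[np.cos(y),np.sin(y)],[-np.sin(y),np.cos(y)]])
ok=True
for n,p,z,t in(("r",(71,149),104,80),("a",(160,134),115,0),("w",(252,123),136,-80)):
    q=A@(ray(c,crop(p,3,(150,130)),z)-m);print(n,q.round(1));ok&=np.abs(q-[0,t]).max()<10
if ok:print(arm.finish_job())
E
```

```text
r [-2.3 80.3]
a [ 0.6 -1. ]
w [ -1.6 -84.4]
the job is handed in; nothing more can be done
None
```

I moved all three containers into the empty rack in reverse order and handed the job in at about 36 s of the 93 s; the final camera check shows each upright and within 5 mm of its pocket centre.

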